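Probe the valve tester's contact

TASK

Put the cream-white solenoid valve into the open blue drawer of the bench tester and let go of it there. Then lift the red test probe out of its stand and hold its tip gently on the brass disc in the red ring on the tester's sloping panel, with the probe square to the panel and its spring tip pushed in about half-way, and finish while still holding it there. Leave the other loose things on the bench where they are.

Things in the scene. Friction and masses are not known exactly. Their poses are not given: they have to be found in the camera images.
- valve_block (a point): Centre of the block of the cream-white solenoid valve that lies loose on the bench, 9 mm above what it lies on. The block measures 36 mm along its own x, 22 mm along y, 18 mm high; a spout of 12 mm diameter sticks out of the block along -y to 41 mm from this centre, with its axis 6 mm off to -x. Take it across its x sides, from above. About 60 g.
- valve: The same solenoid valve, 40 x 55 x 21 mm overall; origin under its middle: the block centre is at (-2, +13, +9) mm in its frame. At the start its spout points roughly away from the robot.
- part_drawer (a joint): How far the blue drawer of the grey bench tester is open, m (0 shut, 0.115 stop). It starts about 0.10 open and is stiff to slide (about 5 N).
- drawer_spot (a point): On the floor of the blue drawer, midway between its side walls and 44 mm behind the inner face of its front wall; x points into the tester (away from the robot, along the drawer's slide), y to its left, z up. Inside, the drawer is 137 mm wide and 117 mm long, its walls rise 38 mm above its floor; the open part ahead of the tester's front is 85 to 105 mm long, and the tester's front edge stands 12 mm higher than the drawer walls.
- red_contact (a point): Centre of the top of the brass contact disc (14 mm across, 1.5 mm proud) in the red ring (32 mm) on the tester's sloping panel, right-hand side; the disc in the black ring, 84 mm to its left, is not to be used. z is square to the panel, out of it: the panel slopes up away from the robot at 25 degrees, so z leans 25 degrees from vertical towards the drawer; y is level, to the left; x runs up the slope.
- test_panel: The sloping grey panel on top of the bench tester, 143 (up the slope) x 171 x 6 mm, with the two ringed contacts; fixed. Origin at the centre of its underside, same axes as red_contact.
- probe_grip (a point): Middle of the round red handle (14 mm diameter, 66 mm long) of the spring-tipped test probe that stands loose in the stand; z along the probe, from tip to handle end (up at the start). The tip end lies 85 mm from this point along -z, the handle's upper end 33 mm along +z, and the upper face of the 24 mm guard disc 33 mm along -z.
- probe: The same probe, 118 mm long, about 60 g; origin at the tip end (unpressed). Below the guard a steel barrel of 9 mm diameter reaches 35 mm, then the brass tip pin of 4 mm diameter sticks out 12 mm.
- probe_tip (a joint): How far the probe's brass tip pin is sprung back into the barrel, m (0 free, 0.010 fully in). The spring gives about 1 N at the start of the stroke, 4 N half-way and 7 N at the end.
- tip_point (a point): The rounded end (radius 2 mm) of the probe's brass tip pin; moves with the pin. z along the probe towards the handle.
- probe_stand: Black square block, 50 x 50 mm, 60 mm high, on a 74 mm steel foot, fixed; origin under its centre. The probe's barrel hangs in a 12 mm hole through its middle with the guard resting on top, so the probe lifts straight out after 50 mm.
- grinder_burr: A grey conical grinder burr, 50 mm across, 20 mm high; a loose bystander to leave alone. Origin under its centre.
- solder_spool: A white spool of solder, 52 mm across, 35 mm high; a loose bystander to leave alone. Origin under its centre.
- screw_cap: A blue ribbed screw cap, 24 mm across, 14 mm high; a loose bystander to leave alone. Origin under its centre.

How it is judged:
On the way, in this order (a step that is already met when the one before it is completed fails the run):
1. the valve lies in the drawer, let go (x of valve_block in the frame of drawer_spot between -0.044 and 0.07 m and y of valve_block in the frame of drawer_spot between -0.068 and 0.068 m and z of valve_block in the frame of drawer_spot between -0.005 and 0.03 m and contact force between the fingers and valve below 0.1 N and linear speed of valve below 0.02 m/s), for 0.2 s.
2. the probe is lifted clear of its stand by the gripper (contact force between the fingers and probe above 1 N and contact force between probe and probe_stand below 0.05 N and height (world z) of tip_point above 0.062 m), for 0.1 s.
3. the probe tip is held on the red-ringed disc, square to the panel, spring part-way in (distance between tip_point and red_contact below 0.008 m and angle between the z axis of probe_grip and the z axis of red_contact, either way round below 0.175 rad and value of joint probe_tip between 0.0015 and 0.009 m and contact force between probe and test_panel between 0.8 and 8 N and contact force between the fingers and probe above 1 N and contact force between probe and probe_stand below 0.05 N), for 0.3 s.
At the end, for the whole second after the job is handed in: Valve loose in the drawer (block centre inside the walls, under 30 mm above the floor). Gripper holds the probe, off its stand: tip within 8 mm of the red-ringed disc's centre, axis within 10 degrees of square to the panel, tip pushed in 1.5 to 9 mm, 0.8 to 8 N on the panel (all of step 1 and all of step 3); the arm keeps its last pose, push and grip.
It fails at once if the probe is pressed on the panel with more than 15 N (contact force between probe and test_panel above 15 N).
It fails at once if the grinder burr is shifted by more than 30 mm (distance of grinder_burr from where it was at the start of the episode above 0.03 m).
It fails at once if the solder spool is shifted by more than 30 mm (distance of solder_spool from where it was at the start of the episode above 0.03 m).
It fails at once if the screw cap is shifted by more than 30 mm (distance of screw_cap from where it was at the start of the episode above 0.03 m).
It also fails if it takes over 51 s, if anything falls off the work surface, if the arm or the gripper's body presses on something with over 40 N, if the wrist force passes 120 N, or if a joint passes its speed limit or range.

ROBOT

A 6-joint arm with a two-finger parallel gripper is mounted at the origin on a cart in front of the work surface, level with it; the furniture and walls round the work are solid. World frame = base frame: x ahead of the robot, y to its left, z up, the work surface at z = 0. Lengths are in m, angles in rad, forces in N, time in s.
With the tool pointing down it reaches from about 0.3 to 0.85 m from the base axis. Payload 4.2 kg.
Tool frame: the origin (TCP) lies midway between the tips of the shut fingers; the grasp point (between the pads) lies 19 mm behind it; z points along the fingers, y is the line along which they close (so a half turn about z gives the same grasp; the last joint's range is limited). The gripper opens to 91 mm and grips with 3 to 60 N. Pads are 32 mm wide; open, the fingers measure 118 mm over their backs; the gripper's body (76 mm by 178 mm) begins 60 mm behind the grasp point.
Start: joints at [-1.243, 0.32, 1.565, -0, 1.257, -0.02], TCP at [0.196, -0.541, 0.191] pointing down, gripper open.
Joint ranges: [-3.11, 3.11], [-0.84, 2.01], [0.21, 2.61], [-1.34, 4.49], [0.05, 2.63], [-2.56, 2.56]. Speed limits (rad/s): [2.57, 2.57, 3.14, 3.14, 3.14, 3.14].

INTERFACE

Orientations are given as a unit quaternion [w, x, y, z].
In Python, from station import manip, eyes, spotter gives the robot as it stands.
- The arm moves only by the tool play_rows, never from a script. Its argument "series" is one flat list of numbers, 4 for each row, row after row: the shift along the world's x, y, z in cm, then the turn about the world's z in rad. A call has 1 to 12 rows; each row shifts and turns the commanded pose from where the row before left it; what a row does not reach is not made up. A row lasts 1/12 s, in which the tool goes at most 41.7 mm and 7.16 degrees, less where a joint would pass 70% of its speed; a pose out of reach is approached as far as the arm can. A call with a gripper value outside its range is refused whole. "gripper" is the gripper command: -1 is fully open, 1 is shut, values between are in proportion, set as the call begins (left out, the last holds). The fingers move at their own pace and stop on an object; "newtons" is the grip in N (left out, the last holds). Time passes only in rows, so rows that do not move let the fingers close. It gives the time, the measured TCP pose, the force, the opening and the grip force at its end, in the units of the state.
- manip.state(): the state, without advancing time (a new reading comes with each control period).
- eyes.read_camera(name): name is "scene" or "side" or "wrist"; returns a dict with "img" (384x512x3 uint8, blue, green, red), "camera_matrix" (3x3 intrinsics, pixels), "k1" (the pictures are not rectified: a ray, as slopes to the right and down, at radius r is drawn at 1 + k1 r^2 times it, then the intrinsics apply), "R" (3x3) and "t" (3): a world point X has camera coordinates R X + t; the wrist camera has in their place "hand_eye" (4x4, takes a point from camera to tool coordinates, whose origin is the TCP and whose axes are the flange's). Camera axes: x right, y down, z forward; pixel columns grow to the right and rows downward; lengths in m; the calibration is good to about 2 mm. A picture is of the moment at which its call begins: read the wrist's pose just before it. There is no depth.
- manip.close_job(): hands the job in; it is judged then, once.
Trained networks look in a picture, given as the dict that the camera call returned (one of the last four; its "shot" number tells which), for a name from the list of things; names that differ only in an ending like _2 or _b are one class to them, and where a whole thing is asked for, a point or a joint stands for the part that bears it (a point fixed in the world has none). Each returns a list of dicts, best first, with "confidence" (0 to 1); they miss things now and then, are a little off and sometimes report something else, mostly with a low value. They report only what shows in the picture. A call takes as long as a camera call.
- spotter.find_in(picture, label): "centre" ([x, y, z] in m, in world coordinates, good to about 4 mm: the middle of the surface that is visible of it).
- spotter.masks_of(picture, label): "pixels" (384x512 bool, what is visible of it).
- spotter.landmark_of(picture, label): "centre" ([x, y, z] in m, in world coordinates, good to about 4 mm: a listed point, or the origin of a listed thing).
The state is a dict: "time_s": time; "qpos": joint angles; "joint_velocities": joint speeds; "tau": joint torques, N m; "eef_pos": TCP position; "tcp_rot": TCP orientation; "wrist_force": force on the tool from outside, world axes, zero at the start; "moment": the same for the moment, N m; "gripper_width": finger opening in m; "grip_force": force on a finger pad.
Only numpy, scipy, OpenCV 4.12 (cv2) and the standard library are available. Lean on these libraries where they do the work, as an engineer would, in place of code of your own. Each camera call takes 0.05 s, during which the arm holds its last target. There are 200 camera calls.

## Working session

There is one attempt and no reset: what is moved stays moved. The work goes in short steps, Python scripts to look and compute and a tool call to move; the robot and the scene stay as the last step left them, time stands still between calls to the robot, and variables do not carry over. Pictures are saved under pics/ and viewed, at most 10 in all, crops included, and the job is handed in when it is done.

Besides the shell and the picture viewer there is one more tool, called after "Emit:" as name(argument=value, ...), one argument or row to a line, values as JSON. play_rows: Moves the arm, as the interface text tells. Its arguments: {"type":"object","properties":{"series":{"type":"array","items":{"type":"number"}},"gripper":{"type":"number"},"newtons":{"type":"number"}},"required":["series"]}

```bash
mkdir -p pics; cat > h.py <<'E'
import numpy as np, cv2
from scipy.spatial.transform import Rotation as Ro
from station import manip, eyes, spotter
np.set_printoptions(precision=4,suppress=True)
def R(q): return Ro.from_quat([q[1],q[2],q[3],q[0]]).as_matrix()
def cam(n):
    s=manip.state(); p=eyes.read_camera(n)
    if 'hand_eye' in p:
        T=np.eye(4);T[:3,:3]=R(s['tcp_rot']);T[:3,3]=s['eef_pos']
        W=np.linalg.inv(T@np.array(p['hand_eye'])); p['Rw'],p['tw']=W[:3,:3],W[:3,3]
    else: p['Rw'],p['tw']=np.array(p['R']),np.array(p['t'])
    return p
def proj(p,X):
    c=p['Rw']@np.array(X)+p['tw']; u=c[:2]/c[2]; u=u*(1+p['k1']*(u@u))
    return (np.array(p['camera_matrix'])@[u[0],u[1],1])[:2]
def ray(p,px):
    K=np.array(p['camera_matrix'])
    D=np.array([p['k1'],0,0,0,0.])
    u=cv2.undistortPoints(np.array([[px]],float),K,D)[0,0]
    d=p['Rw'].T@[u[0],u[1],1]; return -p['Rw'].T@p['tw'], d/np.linalg.norm(d)
def onplane(p,px,z):
    o,d=ray(p,px); return o+d*(z-o[2])/d[2]
def st():
    s=manip.state(); print('t',s['time_s'],'tcp',np.array(s['eef_pos']),'f',np.array(s['wrist_force']),'w',s['gripper_width'],'g',s['grip_force'],'yaw',Ro.from_matrix(R(s['tcp_rot'])).as_euler('zyx')); return s
E
python3 - <<'E'
from h import *
st(); print(R(manip.state()['tcp_rot']))
ims=[]
for c in ['scene','side']:
    p=cam(c); im=p['img'].copy()
    for l in ['valve_block','valve','drawer_spot','red_contact','test_panel','probe_grip','probe','tip_point','probe_stand','grinder_burr','solder_spool','screw_cap']:
        r=spotter.landmark_of(p,l)
        if r:
            x=proj(p,r[0]['centre']); print(c,l,np.array(r[0]['centre']),round(r[0]['confidence'],2),x)
    cv2.imwrite(f'pics/{c}0.png',im)
E
```

```text
t 0.0 tcp [ 0.1958 -0.54    0.1905] f [-0.3753  0.6149  0.1312] w 0.09124471105208144 g 0.0 yaw [-0.3478 -0.0006 -3.1398]
[[ 0.9401  0.3408 -0.0006]
 [ 0.3408 -0.9401  0.0018]
 [ 0.0001 -0.0018 -1.    ]]
scene valve_block [ 0.4716 -0.2808  0.0058] 0.48 [336.3428 264.3562]
scene valve [ 0.4873 -0.28   -0.0002] 0.66 [338.9898 263.0331]
scene drawer_spot [0.5025 0.0058 0.0059] 0.63 [260.2901 220.9959]
scene red_contact [ 0.5917 -0.037   0.0835] 0.82 [289.018  192.5014]
scene test_panel [0.6111 0.0079 0.0847] 0.85 [281.4137 185.728 ]
scene probe_grip [0.4559 0.304  0.0993] 0.52 [183.9376 173.1871]
scene probe [0.4567 0.3061 0.013 ] 0.51 [186.6141 195.2444]
scene probe_stand [ 0.4606  0.3101 -0.0057] 0.66 [187.3535 199.1145]
scene grinder_burr [ 0.4728 -0.2814  0.0045] 0.71 [336.7485 264.6165]
scene solder_spool [0.7629 0.2461 0.0022] 0.46 [257.2662 173.0385]
scene screw_cap [ 0.6444  0.2678 -0.0002] 0.6 [232.4071 182.6388]
side valve_block [ 0.4717 -0.2838  0.0094] 0.51 [310.988  156.7789]
side valve [ 0.4853 -0.2799  0.0008] 0.43 [306.649  158.9605]
side drawer_spot [0.4982 0.0077 0.0072] 0.92 [289.6036 213.0695]
side red_contact [ 0.5946 -0.0328  0.0869] 0.67 [260.164  178.0131]
side test_panel [0.6104 0.0067 0.0886] 0.81 [251.5666 185.2462]
side probe_grip [0.4586 0.3037 0.1017] 0.76 [288.4067 277.0295]
side probe [0.4617 0.3044 0.0098] 0.76 [284.7555 302.346 ]
side tip_point [0.6082 0.004  0.0886] 0.41 [252.5581 184.7654]
side probe_stand [ 0.4562  0.3058 -0.0003] 0.6 [286.817  305.9388]
side solder_spool [0.7607 0.2466 0.0044] 0.67 [171.6197 260.9335]
side screw_cap [0.641  0.2638 0.0009] 0.46 [214.9742 275.8998]
```

View pics/scene0.png

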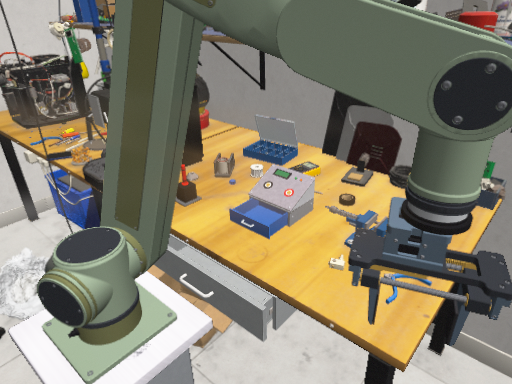

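View pics/side0.png

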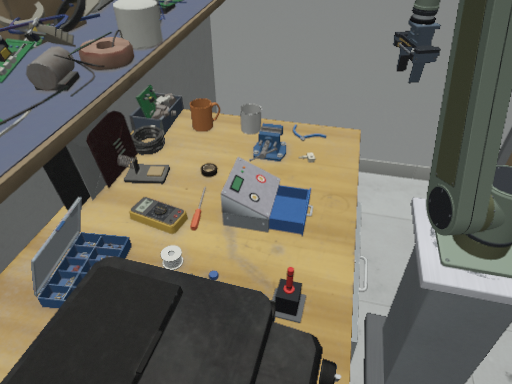

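Emit:
play_rows(
  series=[2.6, 2.6, 0, 0.04, 2.6, 2.6, 0, 0.04, 2.6, 2.6, 0, 0.04, 2.6, 2.6, 0, 0.04, 2.6, 2.6, 0, 0.04, 2.6, 2.6, 0, 0.04, 2.6, 2.6, 0, 0.04, 2.6, 2.6, 0, 0.04, 2.6, 2.6, 0, 0.03, 0, 0, 0, 0],
  gripper=-1,
)

```text
time_s: 2.13
eef_pos: [0.4339, -0.3024, 0.1915]
tcp_rot: [-0.0, 0.939, 0.345, 0.002]
wrist_force: [0.3, -0.5, 0.5]
gripper_width: 0.091
grip_force: 0.0
```

```bash
python3 - <<'E'
from h import *
st()
p=cam('wrist')
for l in ['valve_block','valve','grinder_burr']:
    r=spotter.landmark_of(p,l)
    if r:print(l,np.array(r[0]['centre']),r[0]['confidence'],proj(p,r[0]['centre']))
m=spotter.masks_of(p,'valve'); im=p['img'].copy()
if m:
    pts=np.argwhere(m[0]['pixels'])[:,::-1].astype(np.float32); print(m[0]['confidence'],len(pts))
    w=np.array([onplane(p,x,0.012)[:2] for x in pts]); print('mask c',w.mean(0),cv2.minAreaRect((w*1000).astype(np.float32)))
    print('spout->block axis', np.linalg.svd(w-w.mean(0),full_matrices=False)[2][0])
s=p; cv2.imwrite('pics/w1.png',im)
sc=cam('scene'); c=[onplane(sc,(347,200),0.01), onplane(cam('side'),(208,170),0.01)]; print('burr?',c)
print('vise front scene', onplane(sc,(350,243),0.0))
E
```

```text
t 2.1333 tcp [ 0.4339 -0.3024  0.1915] f [ 0.3086 -0.5294  0.5029] w 0.09095002747934755 g 0.0 yaw [-0.7041  0.0028 -3.1396]
valve_block [ 0.473  -0.2766  0.0099] 0.56 [260.481 133.354]
valve [ 0.484  -0.2748  0.0034] 0.75 [265.1733 125.0224]
0.76 793
mask c [ 0.4785 -0.2804] ((481.8194580078125, -274.23883056640625), (52.14360427856445, 38.550506591796875), 35.8375244140625)
spout->block axis [-0.9999 -0.0163]
burr? [array([ 0.78  , -0.1403,  0.01  ]), array([ 0.7903, -0.1311,  0.01  ])]
vise front scene [ 0.5836 -0.2595  0.    ]
```

View pics/w1.png

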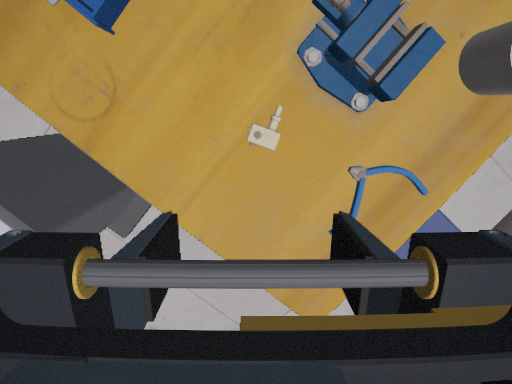

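```bash
python3 - <<'E'
from h import *
p=cam('wrist')
for px in [(300,55),(360,108),(390,100),(345,172)]: print(px,onplane(p,px,0.0),onplane(p,px,0.06))
a=[onplane(p,x,.018)[:2] for x in [(254,123),(282,131),(247,143),(275,150)]]+[onplane(p,x,.009)[:2] for x in [(273,127),(279,107)]]
a=np.array(a);print(a)
for v in [a[0]-a[2],a[1]-a[3],a[5]-a[4]]: print(np.arctan2(v[1],v[0]),np.linalg.norm(v))
v=a[1]-a[0]; print(np.arctan2(v[1],v[0])+np.pi/2,np.linalg.norm(v), a[:4].mean(0))
sc=cam('scene'); im=cv2.resize(sc['img'][180:300,300:460],None,fx=4.5,fy=4.5,interpolation=cv2.INTER_CUBIC)
cv2.imwrite('pics/sc1.png',im)
E
```

```text
(300, 55) [ 0.5665 -0.2599  0.    ] [ 0.5539 -0.2599  0.06  ]
(360, 108) [ 0.5689 -0.3559 -0.    ] [ 0.5559 -0.341   0.06  ]
(390, 100) [ 0.5999 -0.3774  0.    ] [ 0.5821 -0.3591  0.06  ]
(345, 172) [ 0.4997 -0.397   0.    ] [ 0.4975 -0.3757  0.06  ]
[[ 0.4725 -0.2686]
 [ 0.4865 -0.2996]
 [ 0.4494 -0.2771]
 [ 0.4644 -0.3079]
 [ 0.4832 -0.2892]
 [ 0.5054 -0.2795]]
0.35315607884378075 0.024634878068531905
0.3578086872057487 0.023645343079531117
0.4135049201254947 0.02422775440756865
0.42410324992417503 0.034048837716516074 [ 0.4682 -0.2883]
```

View pics/sc1.png

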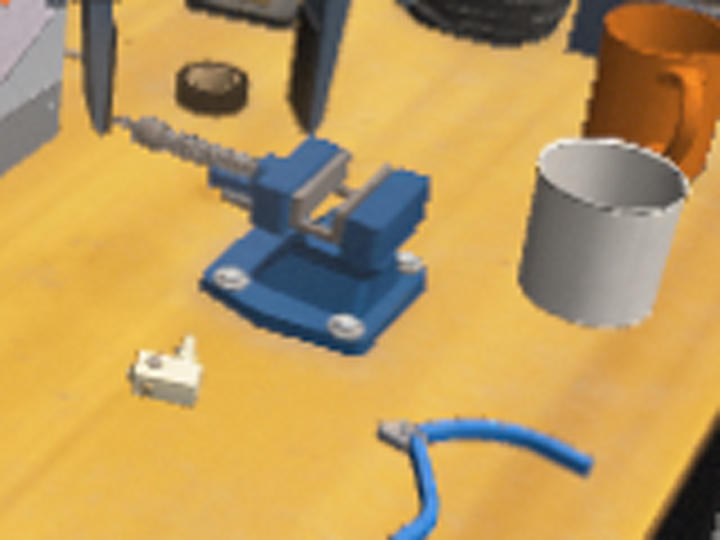

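Emit:
play_rows(
  series=[0, 0, -2, -0.08, 0, 0, -2, -0.08, 0, 0, -2, -0.08, 0, 0, -2, -0.08, 0, 0, 0, 0, 0, 0, 0, 0],
  gripper=-0.4,
)

```text
time_s: 3.08
eef_pos: [0.4292, -0.3067, 0.1109]
tcp_rot: [-0.001, 0.982, 0.188, -0.001]
wrist_force: [1.3, -0.2, 0.2]
gripper_width: 0.0636
grip_force: 0.0
```

```bash
python3 - <<'E'
from h import *
st()
p=cam('wrist')
for l in ['valve_block','valve']:
    r=spotter.landmark_of(p,l)
    if r:print(l,np.array(r[0]['centre']),r[0]['confidence'],proj(p,r[0]['centre']))
cv2.imwrite('pics/w2.png',p['img'])
E
```

```text
t 3.0833 tcp [ 0.4292 -0.3067  0.1109] f [ 1.2519 -0.2025  0.1838] w 0.06363398120702868 g 0.0 yaw [-0.3789 -0.0016 -3.1405]
valve_block [ 0.4717 -0.2826  0.0107] 0.61 [248.607  136.7342]
valve [ 0.4856 -0.277   0.0005] 0.62 [248.7241 120.1146]
```

View pics/w2.png

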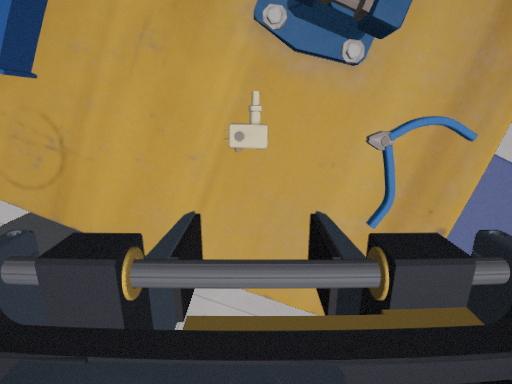

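Emit:
play_rows(
  series=[1.4, 0.8, -2, 0, 1.4, 0.8, -2.5, 0, 1.4, 0.8, -3, 0, 0, 0, -2, 0, 0, 0, -1, 0, 0, 0, 0, 0, 0, 0, 0, 0],
)

```text
time_s: 3.82
eef_pos: [0.4724, -0.2832, 0.0073]
tcp_rot: [0.001, 0.982, 0.188, 0.0]
wrist_force: [-0.0, -0.9, -0.2]
gripper_width: 0.0641
grip_force: 0.0
```

Emit:
play_rows(
  series=[0, 0, 0, 0, 0, 0, 0, 0, 0, 0, 0, 0, 0, 0, 0, 0, 0, 0, 0, 0, 0, 0, 0, 0],
  gripper=1,
  newtons=20,
)

```text
time_s: 4.32
eef_pos: [0.4721, -0.2827, 0.0067]
tcp_rot: [0.0, 0.982, 0.188, 0.0]
wrist_force: [0.1, 0.4, 0.9]
gripper_width: 0.0266
grip_force: 0.0
```

Emit:
play_rows(
  series=[0, 0, 0, 0, 0, 0, 0, 0],
)

```text
time_s: 4.48
eef_pos: [0.472, -0.2826, 0.0064]
tcp_rot: [0.0, 0.982, 0.188, -0.0]
wrist_force: [0.4, 0.1, -0.3]
gripper_width: 0.0134
grip_force: 0.0
```

```bash
python3 - <<'E'
from h import *
st()
p=cam('wrist')
cv2.imwrite('pics/w3.png',p['img'])
E
```

```text
t 4.4833 tcp [ 0.472  -0.2826  0.0064] f [ 0.4011  0.1177 -0.2584] w 0.013446360266345892 g 0.0 yaw [-0.3778  0.      3.1415]
```

View pics/w3.png

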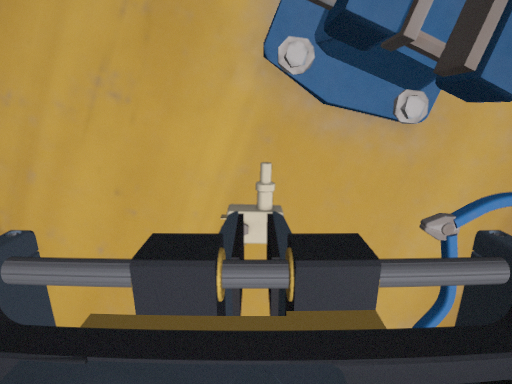

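```bash
python3 - <<'E'
from h import *
p=cam('wrist'); s=manip.state(); M=R(s['tcp_rot']); t=np.array(s['eef_pos'])
print(np.array(p['hand_eye'])); print('tcp px',proj(p,t))
for px in [(228,206),(282,206),(220,216),(266,164)]:
    print(px,[M.T@(onplane(p,px,z)-t)*1000 for z in (.018,.009)])
for l in ['valve_block','valve']:
    r=spotter.landmark_of(p,l)
    if r:print(l,np.array(r[0]['centre']),r[0]['confidence'])
E
```

```text
[[ 0.0008 -0.9642 -0.2653  0.0735]
 [ 1.      0.0011 -0.0013 -0.0001]
 [ 0.0016 -0.2653  0.9642 -0.1936]
 [ 0.      0.      0.      1.    ]]
tcp px [255.4275 223.0556]
(228, 206) [array([ 15.6484, -16.9839, -11.6794]), array([ 12.7862, -17.8205,  -2.6792])]
(282, 206) [array([ 15.6869,  16.4172, -11.6792]), array([12.8266, 17.2331, -2.679 ])]
(220, 216) [array([  9.0878, -22.1397, -11.679 ]), array([  5.901 , -23.2315,  -2.6788])]
(266, 164) [array([ 41.9204,   6.2562, -11.6812]), array([40.3579,  6.5693, -2.6811])]
valve_block [ 0.4729 -0.2807  0.0115] 0.68
valve [ 0.4853 -0.2748 -0.0001] 0.59
```

Emit:
play_rows(
  series=[0, 0, 0, 0, 0, 0, 0, 0, 0, 0, 0, 0, 0, 0, 0, 0, 0, 0, 0, 0, 0, 0, 0, 0],
  gripper=-0.4,
)

```text
time_s: 5.18
eef_pos: [0.472, -0.2826, 0.0064]
tcp_rot: [0.0, 0.982, 0.188, 0.0]
wrist_force: [0.1, 0.5, 0.5]
gripper_width: 0.0377
grip_force: 0.0
```

```bash
python3 - <<'E'
from h import *
st()
a=cv2.imread('pics/w3.png')[150:290,190:320]; p=cam('wrist'); b=p['img'][150:290,190:320]
cv2.imwrite('pics/w4.png',cv2.resize(np.hstack([a,b]),None,fx=3,fy=3,interpolation=cv2.INTER_CUBIC))
E
```

```text
t 5.1833 tcp [ 0.472  -0.2826  0.0064] f [0.1376 0.4621 0.4652] w 0.03765382932415945 g 0.0 yaw [-0.3778  0.0001  3.1415]
```

View pics/w4.png

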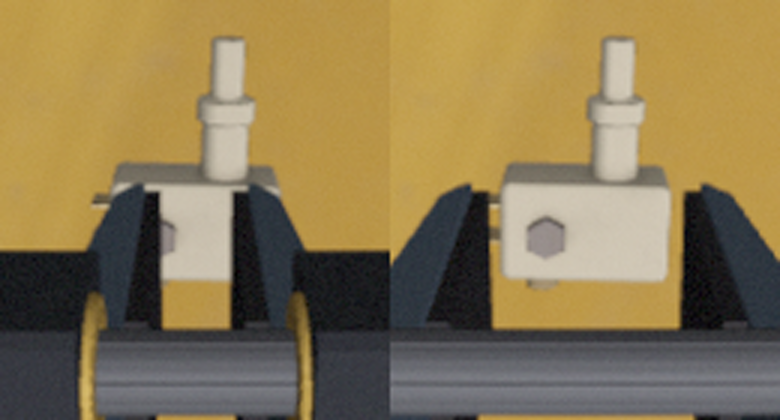

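Emit:
play_rows(
  series=[0, 0, -0.4, 0, 0, 0, -0.3, 0, 0, 0, 0, 0],
)

```text
time_s: 5.48
eef_pos: [0.4714, -0.2823, -0.0014]
tcp_rot: [-0.001, 0.982, 0.188, -0.001]
wrist_force: [-0.1, 0.1, -0.0]
gripper_width: 0.0615
grip_force: 0.0
```

Emit:
play_rows(
  series=[0, 0, -0.3, 0, 0, 0, -0.3, 0, 0, 0, 0, 0],
)

```text
time_s: 5.73
eef_pos: [0.4715, -0.2823, -0.0073]
tcp_rot: [-0.0, 0.982, 0.188, -0.0]
wrist_force: [0.7, -0.2, -1.5]
gripper_width: 0.0639
grip_force: 0.0
```

Emit:
play_rows(
  series=[0, 0, -0.3, 0, 0, 0, -0.3, 0, 0, 0, 0, 0],
)

```text
time_s: 5.98
eef_pos: [0.4716, -0.2823, -0.0133]
tcp_rot: [-0.0, 0.982, 0.188, -0.0]
wrist_force: [-0.3, -0.4, 0.0]
gripper_width: 0.0637
grip_force: 0.0
```

Emit:
play_rows(
  series=[0, 0, 0, 0, 0, 0, 0, 0, 0, 0, 0, 0, 0, 0, 0, 0, 0, 0, 0, 0],
  gripper=1,
  newtons=20,
)

```text
time_s: 6.4
eef_pos: [0.472, -0.2826, -0.0125]
tcp_rot: [0.0, 0.982, 0.188, 0.0]
wrist_force: [0.4, -0.5, -0.4]
gripper_width: 0.0356
grip_force: 20.0
```

Emit:
play_rows(
  series=[0, 0, 3.5, 0, 0, 0, 4, -0.03, 0, 1.5, 3.5, -0.04, 0, 3.5, 1, -0.04, 0, 4, 0, -0.04, 0, 4, 0, -0.04, 0, 4, 0, -0.05, 0, 4, 0, -0.05, 0, 3.5, 0, -0.05, 0, 2.5, 0, -0.04, 0, 1, 0, 0, 0, 0, 0, 0],
)

```text
time_s: 7.4
eef_pos: [0.4718, -0.0009, 0.1074]
tcp_rot: [-0.0, 1.0, 0.001, -0.0]
wrist_force: [-0.1, 0.2, -0.7]
gripper_width: 0.0359
grip_force: 20.0
```

```bash
python3 - <<'E'
from h import *
st()
p=cam('wrist')
for c in ['wrist','scene']:
  q=p if c=='wrist' else cam(c)
  for l in ['drawer_spot','red_contact','test_panel','valve_block']:
    r=spotter.landmark_of(q,l)
    if r:print(c,l,np.array(r[0]['centre']),r[0]['confidence'],proj(q,r[0]['centre']))
cv2.imwrite('pics/w5.png',p['img'])
E
```

```text
t 7.4 tcp [ 0.4718 -0.0009  0.1074] f [-0.064   0.2167 -0.6588] w 0.035875664825291344 g 20.000350177288055 yaw [-0.002  -0.0001 -3.1415]
wrist red_contact [ 0.5947 -0.0342  0.0877] 0.6 [307.4855  30.5209]
wrist test_panel [0.6103 0.0076 0.0868] 0.68 [241.8618   4.1724]
wrist valve_block [0.4687 0.0002 0.1293] 0.65 [252.8145 240.6824]
scene drawer_spot [0.5044 0.005  0.0088] 0.76 [260.8661 220.0393]
scene red_contact [ 0.593  -0.0358  0.0836] 0.84 [288.9597 192.2015]
scene test_panel [0.613  0.009  0.0841] 0.8 [281.5048 185.5815]
scene valve_block [ 0.4705 -0.0027  0.1259] 0.59 [254.4918 191.7066]
```

View pics/w5.png

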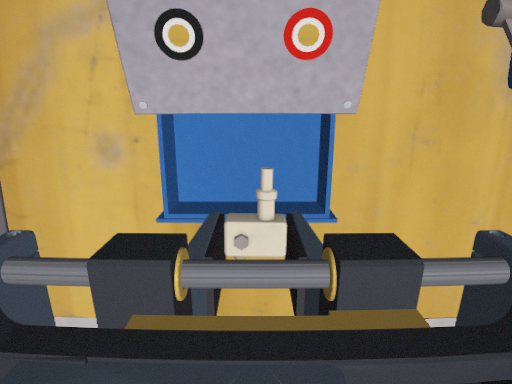

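Emit:
play_rows(
  series=[0.9, 0.35, -1, 0, 0.9, 0.35, -2, 0, 0, 0, -2.5, 0, 0, 0, -2, 0, 0, 0, -1.5, 0, 0, 0, -0.8, 0, 0, 0, -0.5, 0, 0, 0, -0.3, 0, 0, 0, 0, 0],
)

```text
time_s: 8.65
eef_pos: [0.4903, 0.0044, 0.0012]
tcp_rot: [0.0, 1.0, -0.001, 0.0]
wrist_force: [-0.3, -0.3, -1.0]
gripper_width: 0.0358
grip_force: 20.0
```

Emit:
play_rows(
  series=[0, 0, -0.3, 0, 0, 0, -0.2, 0, 0, 0, 0, 0],
)

```text
time_s: 8.9
eef_pos: [0.4901, 0.0044, -0.0034]
tcp_rot: [0.0, 1.0, -0.001, 0.0]
wrist_force: [0.6, 0.6, -0.8]
gripper_width: 0.0357
grip_force: 20.0
```

Emit:
play_rows(
  series=[0, 0, 0, 0, 0, 0, 0, 0, 0, 0, 0, 0, 0, 0, 0, 0],
  gripper=-0.2,
)

```text
time_s: 9.23
eef_pos: [0.4902, 0.0044, -0.0034]
tcp_rot: [0.0, 1.0, -0.001, 0.0]
wrist_force: [-0.2, -0.1, -0.0]
gripper_width: 0.0548
grip_force: 0.0
```

Emit:
play_rows(
  series=[0, 0, 1, 0, 0, 0, 3, 0, 0, 0, 3.5, 0, 0, 0, 3.5, 0, 0, 0, 0, 0],
)

```text
time_s: 9.65
eef_pos: [0.4949, 0.0044, 0.1128]
tcp_rot: [0.0, 1.0, -0.001, 0.007]
wrist_force: [1.4, 0.3, -0.1]
gripper_width: 0.0549
grip_force: 0.0
```

```bash
python3 - <<'E'
from h import *
st()
for c in ['wrist','side','scene']:
  q=cam(c)
  for l in ['drawer_spot','red_contact','valve_block','probe_grip','probe_stand']:
    r=spotter.landmark_of(q,l)
    if r:print(c,l,np.array(r[0]['centre']),r[0]['confidence'])
E
```

```text
t 9.65 tcp [0.4949 0.0044 0.1128] f [ 1.3575  0.3209 -0.1045] w 0.054926488301576135 g 0.0 yaw [0.0022 0.0137 3.1413]
wrist drawer_spot [0.5028 0.0103 0.0106] 0.96
wrist red_contact [ 0.5976 -0.036   0.088 ] 0.62
wrist probe_grip [0.4994 0.0094 0.0066] 0.33
side drawer_spot [0.4999 0.011  0.0102] 0.96
side red_contact [ 0.5906 -0.033   0.0903] 0.68
side valve_block [0.493  0.0036 0.0196] 0.48
side probe_grip [0.4563 0.3063 0.0972] 0.76
side probe_stand [ 0.4576  0.3073 -0.0007] 0.71
scene drawer_spot [0.5055 0.0077 0.0084] 0.83
scene red_contact [ 0.5907 -0.0367  0.0829] 0.85
scene valve_block [0.4917 0.0076 0.0136] 0.58
scene probe_grip [0.5849 0.4228 0.0016] 0.64
scene probe_stand [ 0.4586  0.3109 -0.0042] 0.96
```

Emit:
play_rows(
  series=[-0.5, 2, 2.5, 0, -0.5, 3, 2.5, 0, -0.5, 3.5, 1.5, 0, -0.5, 4, 0, 0, -0.5, 4, 0, 0, -0.5, 4, 0, 0, -0.5, 2, 0, 0, 0, 0.5, 0, 0, 0, 0, 0, 0],
)

```text
time_s: 11.3
eef_pos: [0.4548, 0.2355, 0.1713]
tcp_rot: [0.0, 1.0, 0.0, 0.0]
wrist_force: [1.4, -0.3, 0.3]
gripper_width: 0.0548
grip_force: 0.0
```

```bash
python3 - <<'E'
from h import *
st()
p=cam('wrist'); s=cam('side'); sc=cam('scene')
for q in (p,s):
  for l in ['probe_grip','probe','probe_stand']:
    r=spotter.landmark_of(q,l)
    if r:print(l,np.array(r[0]['centre']),r[0]['confidence'],proj(q,r[0]['centre']))
a=cv2.resize(p['img'],(400,300)); b=cv2.resize(s['img'],(400,300)); c=cv2.resize(sc['img'],(400,300)); d=cv2.resize(sc['img'][130:220,150:270],(400,300))
cv2.imwrite('pics/m6.png',np.vstack([np.hstack([a,b]),np.hstack([c,d])]))
print(s['Rw'].T@-s['tw'])
E
```

```text
t 11.3 tcp [0.4548 0.2355 0.1713] f [ 1.4277 -0.3154  0.2722] w 0.05483912025995324 g 0.0 yaw [-0.0006  0.0001  3.1413]
probe_grip [0.4548 0.3014 0.0983] 0.81 [181.5867 193.7941]
probe [0.4585 0.305  0.014 ] 0.89 [194.9927 171.4202]
probe_stand [ 0.4576  0.307  -0.0025] 0.93 [195.9462 169.4889]
probe_grip [ 0.5928 -0.0345  0.0869] 0.72 [260.9063 177.7449]
probe [0.4593 0.3029 0.0138] 0.61 [286.0018 300.9648]
probe_stand [0.4542 0.3031 0.0031] 0.83 [287.9585 304.2407]
[0.4125 0.8157 0.7675]
```

View pics/m6.png

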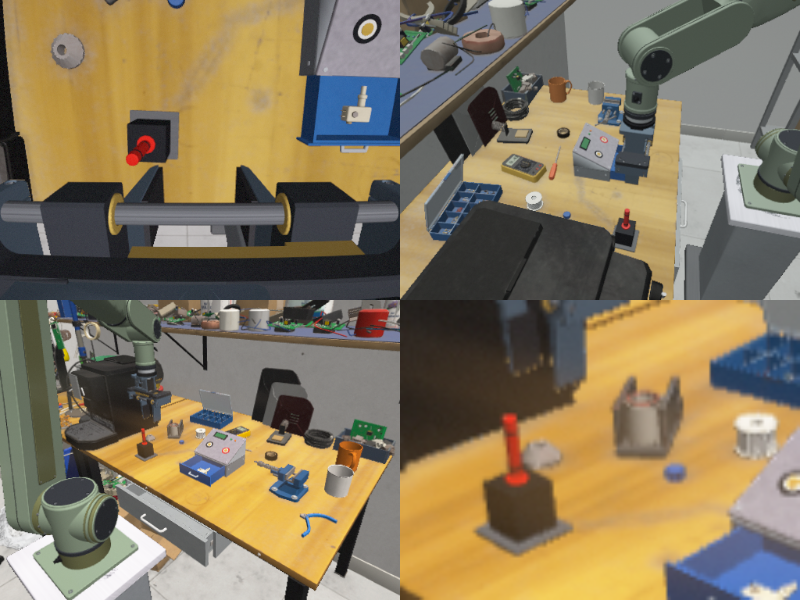

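```bash
python3 - <<'E'
from h import *
p=cam('wrist')
g=p['img'].astype(int).sum(2)
for r in (60,110,160,200): print(r,g[r,:90:6])
for px in [(8,60),(8,160),(38,215),(87,63)]: print(px,onplane(p,px,0.0),onplane(p,px,.1))
m=spotter.masks_of(p,'probe')
ys,xs=np.nonzero(m[0]['pixels']); print(m[0]['confidence'],xs.min(),xs.max(),ys.min(),ys.max())
c=p['img'].astype(int); red=(c[...,2]>150)&(c[...,1]<80)&(c[...,0]<80); red[:,300:]=0
ys,xs=np.nonzero(red); i=ys.argmax(); print('red',xs.min(),xs.max(),ys.min(),ys.max())
pts=np.stack([xs,ys],1).astype(np.float32); print(cv2.fitLine(pts,2,0,.01,.01).ravel())
for z in (.131,): 
  e=pts[ys>ys.max()-7].mean(0); print('top',e,onplane(p,e,z))
for X in [(.458,.306,.131),(.458,.306,.098),(.458,.306,.065)]: print(proj(p,X))
E
```

```text
60 [ 61 416 408 433 417 398 409 397 418 398 400 355 299 202 447]
110 [ 53  31 411 424 438 421 418 408 403 397 399 394 400 397 394]
160 [ 56  46  65 422 452 462 462 441 424 413 408 412 400 406 408]
200 [235  52  76  61  67  74 422 446 448 438 437 418 412 416 412]
(8, 60) [ 0.5905  0.5207 -0.    ] [0.5736 0.4419 0.1   ]
(8, 160) [0.4729 0.5427 0.    ] [0.4882 0.4579 0.1   ]
(38, 215) [0.4004 0.5159 0.    ] [0.4356 0.4384 0.1   ]
(87, 63) [0.5826 0.4239 0.    ] [0.5679 0.3716 0.1   ]
0.68 159 197 174 211
red 159 196 174 212
[  0.6795  -0.7337 177.3991 193.2297]
top [167.2045 208.4432] [0.4523 0.3039 0.131 ]
[164.0891 201.6813]
[174.4749 191.0457]
[182.7529 182.5884]
```

Emit:
play_rows(
  series=[0.1, 2.5, 0, 0, 0, 3, 0, 0, 0, 1.5, 0, 0, 0, 0, -2, 0, 0, 0, -3, 0, 0, 0, -2.5, 0, 0, 0, -1.3, 0, 0, 0, 0, 0],
)

```text
time_s: 12.52
eef_pos: [0.4537, 0.3029, 0.0801]
tcp_rot: [0.002, 1.0, -0.001, -0.003]
wrist_force: [0.5, 0.7, 0.1]
gripper_width: 0.0545
grip_force: 0.0
```

Emit:
play_rows(
  series=[0, 0, 0, 0, 0, 0, 0, 0, 0, 0, 0, 0, 0, 0, 0, 0, 0, 0, 0, 0, 0, 0, 0, 0, 0, 0, 0, 0, 0, 0, 0, 0],
  gripper=1,
  newtons=6,
)

```text
time_s: 13.18
eef_pos: [0.4562, 0.3045, 0.0838]
tcp_rot: [-0.0, 1.0, -0.001, 0.0]
wrist_force: [-0.4, -1.0, 3.7]
gripper_width: 0.0137
grip_force: 6.0
```

Emit:
play_rows(
  series=[0, 0, 1, 0, 0, 0, 1.3, 0, 0, 0, 1.3, 0, 0, 0, 0, 0, 0, 0, 0, 0],
)

```text
time_s: 13.6
eef_pos: [0.4564, 0.3047, 0.1201]
tcp_rot: [-0.0, 1.0, -0.001, 0.001]
wrist_force: [-0.4, 0.3, -0.4]
gripper_width: 0.0139
grip_force: 6.0
```

```bash
python3 - <<'E'
from h import *
st()
for c in ('side','scene'):
  q=cam(c)
  for l in ['probe_grip','probe']:
    r=spotter.landmark_of(q,l)
    if r:print(c,l,np.array(r[0]['centre']),r[0]['confidence'],proj(q,r[0]['centre']))
E
```

```text
t 13.6 tcp [0.4564 0.3047 0.1201] f [-0.3507  0.3238 -0.4103] w 0.013924528043482506 g 5.999957174062729 yaw [ 0.0022  0.0015 -3.1407]
side probe_grip [0.4554 0.3043 0.1332] 0.59 [290.7441 268.0194]
side probe [0.4591 0.3033 0.0472] 0.47 [286.8406 292.2674]
scene probe_grip [0.4582 0.3029 0.1341] 0.52 [183.4722 163.6275]
scene probe [0.4546 0.3064 0.0469] 0.59 [184.9689 186.8484]
```

Emit:
play_rows(
  series=[-0.5, 0, 0, 0, -0.5, 0, 0, 0, -0.5, 0, 0, 0, -0.5, 0, 0, 0, -0.5, 0, -0.1, 0, -0.5, 0, -0.1, 0, -0.5, 0, -0.1, 0, -0.5, 0, 0, 0, 0, 0, 0, 0],
)

```text
time_s: 14.65
eef_pos: [0.4148, 0.3043, 0.1164]
tcp_rot: [0.0, 1.0, -0.001, -0.0]
wrist_force: [-0.0, 0.1, -0.7]
gripper_width: 0.0134
grip_force: 6.0
```

```bash
python3 - <<'E'
from h import *
st()
for c in ('side','scene','wrist'):
  q=cam(c)
  P={}
  for l in ['probe_grip','probe','tip_point']:
    r=spotter.landmark_of(q,l)
    if r:P[l]=np.array(r[0]['centre']);print(c,l,P[l],r[0]['confidence'],proj(q,r[0]['centre']))
E
```

```text
t 14.65 tcp [0.4148 0.3043 0.1164] f [-0.026   0.0682 -0.6996] w 0.01338681618586836 g 6.000127494335175 yaw [ 0.0018 -0.0009  3.1412]
side probe_grip [0.4201 0.3043 0.1315] 0.5 [307.7595 271.7204]
side probe [0.459  0.3049 0.0493] 0.7 [286.8166 292.3041]
scene probe_grip [0.4242 0.3025 0.1318] 0.59 [175.4112 167.6254]
scene probe [0.4544 0.307  0.0522] 0.48 [184.6342 185.4554]
wrist probe_grip [0.4211 0.304  0.1305] 0.62 [255.2772 223.5425]
wrist probe [0.4575 0.304  0.0525] 0.58 [255.1997 148.9105]
```

Emit:
play_rows(
  series=[0, 0, 0, 0, 0, 0, 0, 0, -0.6, 0, 1.3, 0, -0.6, 0, 1.3, 0, -0.6, 0, 1.3, 0, -0.2, 0, 1.3, 0, 0, 0, 1, 0, 0, 0, 1, 0, 0, 0, 0, 0, 0, 0, 0, 0],
  newtons=35,
)

```text
time_s: 16.08
eef_pos: [0.3963, 0.3045, 0.1886]
tcp_rot: [-0.0, 1.0, -0.001, 0.0]
wrist_force: [0.5, -0.1, -0.9]
gripper_width: 0.013
grip_force: 35.0
```

Emit:
play_rows(
  series=[0.6, -1.9, 0, 0, 1.3, -3, 0, 0, 1.3, -3.5, 0, 0, 1.3, -3.5, 0, 0, 1.3, -3.5, 0, 0, 1.4, -3.5, 0, 0, 1.4, -3.5, 0, 0, 1.4, -3.5, 0, 0, 1.4, -3.5, 0, 0, 1.4, -3, 0, 0, 1.1, -1.5, 0, 0, 0, 0, 0, 0],
)

```text
time_s: 17.08
eef_pos: [0.5365, -0.038, 0.1869]
tcp_rot: [0.001, 1.0, -0.003, -0.0]
wrist_force: [0.3, 0.8, -0.7]
gripper_width: 0.013
grip_force: 35.0
```

```bash
python3 - <<'E'
from h import *
st(); t=np.array(manip.state()['eef_pos'])
for c in ('side','scene','wrist'):
  q=cam(c)
  for l in ['probe_grip','probe','red_contact','valve_block']:
    r=spotter.landmark_of(q,l)
    if r:print(c,l,np.array(r[0]['centre']),r[0]['confidence'],proj(q,r[0]['centre']))
cv2.imwrite('pics/w7.png',np.vstack([cv2.resize(q['img'][:250,100:420],(768,600))]))
E
```

```text
t 17.0833 tcp [ 0.5365 -0.038   0.1869] f [ 0.2624  0.7752 -0.6788] w 0.012989840715053803 g 34.99944806098938 yaw [ 0.0064 -0.0007  3.1403]
side probe_grip [ 0.5454 -0.0386  0.203 ] 0.62 [279.1462 144.897 ]
side probe [ 0.5794 -0.0384  0.1211] 0.62 [265.9976 167.9924]
side red_contact [ 0.5907 -0.035   0.091 ] 0.64 [261.6773 176.6134]
side valve_block [0.4898 0.0026 0.0194] 0.61 [293.0496 209.2256]
scene probe_grip [ 0.5421 -0.0362  0.2039] 0.65 [279.1127 161.9383]
scene probe [ 0.5731 -0.0296  0.1225] 0.59 [283.5928 182.7632]
scene red_contact [ 0.5909 -0.0341  0.0828] 0.57 [288.1092 192.5159]
scene valve_block [0.6457 0.2671 0.0018] 0.66 [232.7511 182.0993]
wrist probe_grip [ 0.5414 -0.0339  0.2028] 0.8 [254.7028 221.1242]
wrist probe [ 0.5759 -0.0321  0.1271] 0.72 [252.664  149.6544]
wrist red_contact [ 0.5965 -0.0355  0.0865] 0.57 [256.5995 122.2166]
wrist valve_block [0.4871 0.0025 0.0157] 0.79 [225.8774 209.4726]
```

View pics/w7.png

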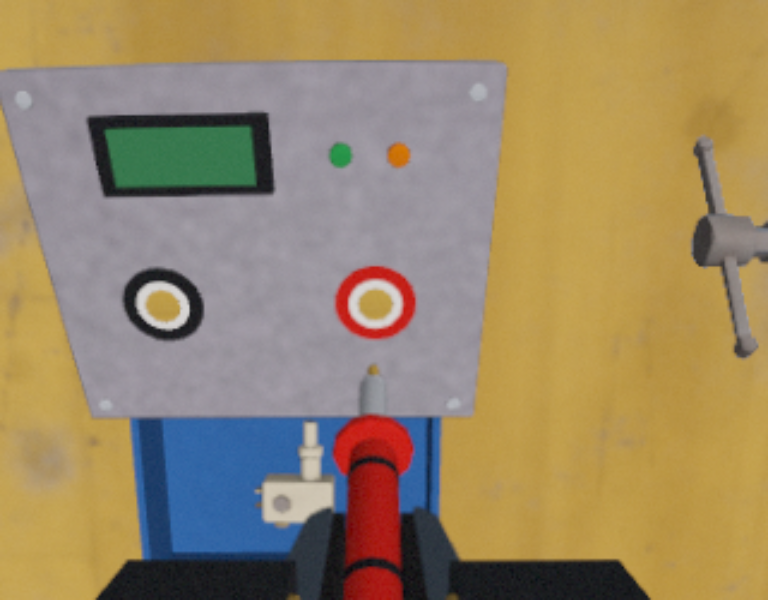

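Emit:
play_rows(
  series=[0.3, 0, -0.65, 0, 0.3, 0, -0.65, 0, 0.3, 0, -0.65, 0, 0.3, 0, -0.6, 0, 0, 0, 0, 0, 0, 0, 0, 0],
)

```text
time_s: 18.33
eef_pos: [0.5468, -0.0346, 0.162]
tcp_rot: [-0.0, 1.0, -0.001, -0.001]
wrist_force: [-0.1, -0.4, -0.4]
gripper_width: 0.0127
grip_force: 35.0
```

```bash
python3 - <<'E'
from h import *
st()
for c in ('side','scene','wrist'):
  q=cam(c)
  for l in ['probe_grip','probe','tip_point','red_contact']:
    r=spotter.landmark_of(q,l)
    if r:print(c,l,np.array(r[0]['centre']),round(r[0]['confidence'],2),proj(q,r[0]['centre']))
im=q['img']; hs=cv2.cvtColor(im,cv2.COLOR_BGR2HSV); 
red=((im[...,2]>150)&(im[...,1]<70)); red[160:]=0
ys,xs=np.nonzero(red); print('ring',xs.min(),xs.max(),ys.min(),ys.max())
c=np.array([(xs.min()+xs.max())/2,(ys.min()+ys.max())/2]); print('ring centre on z',onplane(q,c,.0865))
E
```

```text
t 18.3333 tcp [ 0.5468 -0.0346  0.162 ] f [-0.1056 -0.404  -0.4217] w 0.012742678575771412 g 34.99986469745636 yaw [ 0.0022 -0.0017 -3.1415]
side probe_grip [ 0.5544 -0.0354  0.1787] 0.62 [275.2659 152.7184]
side probe [ 0.5866 -0.038   0.0979] 0.55 [263.3376 174.2739]
side tip_point [ 0.5913 -0.0348  0.0915] 0.65 [261.4593 176.4876]
side red_contact [ 0.5893 -0.0342  0.0887] 0.96 [262.0858 177.4846]
scene probe [ 0.586  -0.0353  0.0987] 0.68 [287.5458 188.6879]
scene tip_point [ 0.5834  0.4241 -0.0024] 0.59 [193.162  177.3697]
scene red_contact [ 0.5905 -0.0387  0.08  ] 0.68 [289.2063 193.8004]
wrist probe_grip [ 0.5524 -0.0351  0.1765] 0.64 [255.4705 222.5695]
wrist probe [ 0.5876 -0.0355  0.1025] 0.7 [255.8454 150.4831]
wrist red_contact [ 0.5937 -0.0355  0.088 ] 0.58 [255.8077 141.2659]
ring 238 272 126 156
ring centre on z [ 0.5938 -0.0348  0.0865]
```

Emit:
play_rows(
  series=[0.15, 0, -0.3, 0, 0.15, 0, -0.3, 0, 0.1, 0, -0.25, 0, 0, 0, 0, 0, 0, 0, 0, 0],
)

```text
time_s: 19.5
eef_pos: [0.5509, -0.0346, 0.154]
tcp_rot: [0.0, 1.0, -0.001, -0.0]
wrist_force: [-0.5, 0.7, -0.2]
gripper_width: 0.013
grip_force: 35.0
```

Emit:
play_rows(
  series=[0.1, 0, -0.2, 0, 0, 0, 0, 0, 0, 0, 0, 0],
)

```text
time_s: 19.75
eef_pos: [0.552, -0.0346, 0.1523]
tcp_rot: [0.0, 1.0, -0.001, -0.0]
wrist_force: [0.3, -0.2, -1.1]
gripper_width: 0.013
grip_force: 35.0
```

Emit:
play_rows(
  series=[0.1, 0, -0.2, 0, 0, 0, 0, 0, 0, 0, 0, 0],
)

```text
time_s: 20.0
eef_pos: [0.5529, -0.0346, 0.1503]
tcp_rot: [0.0, 1.0, -0.001, -0.0]
wrist_force: [-0.5, 0.5, -1.0]
gripper_width: 0.013
grip_force: 35.0
```

Emit:
play_rows(
  series=[0.1, 0, -0.2, 0, 0, 0, 0, 0, 0, 0, 0, 0],
)

```text
time_s: 20.25
eef_pos: [0.554, -0.0346, 0.1485]
tcp_rot: [0.0, 1.0, -0.001, 0.0]
wrist_force: [-0.2, -0.0, 1.5]
gripper_width: 0.013
grip_force: 35.0
```

Emit:
play_rows(
  series=[0.1, 0, -0.2, 0, 0, 0, 0, 0, 0, 0, 0, 0],
)

```text
time_s: 20.5
eef_pos: [0.5549, -0.0346, 0.1464]
tcp_rot: [0.0, 1.0, -0.001, -0.0]
wrist_force: [-0.7, -0.2, 2.5]
gripper_width: 0.0131
grip_force: 35.0
```

Emit:
play_rows(
  series=[0.05, 0, -0.1, 0, 0, 0, 0, 0, 0, 0, 0, 0],
)

```text
time_s: 20.75
eef_pos: [0.5554, -0.0346, 0.1455]
tcp_rot: [0.0, 1.0, -0.001, -0.0]
wrist_force: [-0.9, 0.3, 3.6]
gripper_width: 0.0131
grip_force: 35.0
```

```bash
python3 - <<'E'
from h import *
F=[]
for c in ('side','scene','wrist','side','scene','wrist'):
  q=cam(c); F.append(manip.state()['wrist_force'])
  for l in ['probe_grip','probe','tip_point','red_contact']:
    r=spotter.landmark_of(q,l)
    if r:print(c,l,np.array(r[0]['centre']),round(r[0]['confidence'],2))
print(np.mean(F,0)); st()
im=q['img']; cv2.imwrite('pics/w8.png',cv2.resize(im[90:230,180:330],None,fx=4,fy=4,interpolation=cv2.INTER_CUBIC))
E
```

```text
side probe_grip [ 0.5604 -0.0363  0.1616] 0.56
side probe [ 0.5991 -0.0364  0.0805] 0.67
side red_contact [ 0.5941 -0.0355  0.0875] 0.78
scene probe_grip [ 0.5653 -0.0338  0.1627] 0.55
scene probe [ 0.5914 -0.035   0.0816] 0.44
scene tip_point [0.4905 0.0054 0.0147] 0.21
scene red_contact [ 0.5934 -0.038   0.0831] 0.88
wrist probe [ 0.5965 -0.0381  0.0837] 0.9
wrist red_contact [ 0.5954 -0.0355  0.0892] 0.72
side probe_grip [ 0.5597 -0.0354  0.1588] 0.57
side probe [ 0.5962 -0.0385  0.0798] 0.46
side red_contact [ 0.5913 -0.0302  0.0881] 0.76
scene probe_grip [ 0.5628 -0.0354  0.161 ] 0.47
scene probe [ 0.5958 -0.0309  0.0818] 0.51
scene tip_point [0.7649 0.2436 0.0024] 0.73
scene red_contact [ 0.5915 -0.0335  0.081 ] 0.61
wrist probe_grip [ 0.5626 -0.0359  0.1592] 0.64
wrist probe [ 0.5944 -0.0345  0.0807] 0.74
wrist tip_point [ 0.5945 -0.0349  0.0884] 0.3
wrist red_contact [ 0.596  -0.0338  0.0877] 0.66
[-1.2759 -0.0146  2.2319]
t 22.25 tcp [ 0.5555 -0.0346  0.1454] f [-2.0372 -0.604   3.354 ] w 0.013163444814164935 g 35.001018047332764 yaw [ 0.0022 -0.0001  3.1415]
```

```bash
python3 -c "
from station import manip
print(manip.close_job())"
```

```text
the job is handed in; nothing more can be done
None
```

I handed the job in at about 22 s, before seeing any verdict. The valve is in the drawer, let go. By my measurements, the probe is held on the red-ringed disc about 5 mm sprung in, with roughly 3–4 N on the panel and about 2° off square.

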